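Switch the harness tester to the green channel and hold its test button

TASK

On the cable-harness tester, push the protruding tab of the selector with a fingertip and step it round until it clicks into the position with the green mark; do not pinch or grip the tab. Only then press the red test button fully down, and finish the program while still holding it down with the selector on green. Leave the plugs and the other loose things on the tester and the bench where they are.

Things in the scene. Friction and masses are not known exactly. Their poses are not given: they have to be found in the camera images.
- tester: Cable-harness tester: grey case, rubber corners, 240 (x) x 280 (y) x 90 tall, screwed to the bench. Origin: centre of its underside; x points away from the operator, y left, z up. Its flat charcoal top panel (90 up) carries the cream selector (axis x -20, y 45), the red button (x -55, y -80), a display (x 29 to 91, y -117 to -37, 3 proud) and 3 sockets (x -88, y -20 to 30, 4 proud).
- selector (a joint): Selector angle in rad: 0 with its pointer along the tester's +x, growing anticlockwise from above, stops at +-1.43. It clicks into six positions: +-0.262 (off ring and battery bar), +-0.785 and +-1.309 (channels with coloured marks). About 0.13 N m (3 N at the end of the tab) pushes it to the next one: past half way it snaps on by itself, let go before half way it springs back.
- selector_axis (a point): Point on the selector's axis at panel height. Round it is a cream cone, 68 across at the foot, 19 tall.
- selector_tab (a point): Point on the pointer tab, 48 from the axis, 12 above the panel. The tab is an upright bar, black line on top, reaching to 50 from the axis, 12 thick between its pushing faces (+y side selector_c2, -y side selector_c3: 18 to 48 from the axis, 4 to 20 above the panel); its ridge is 24 above the panel. Site x runs outward, y is the way it moves as the joint value grows.
- selector_pointer (a point): Point in the pointer's line, 66 from the axis, 3 above the panel: it lies over a mark when the selector is set exactly to it.
- test_button (a joint): Travel in m of the test button: 0 up, 0.006 fully down. It springs back when let go; it takes about 1.5 N to start it moving and 5 N to hold it fully down.
- test_button_top (a point): Centre of the top of the red test button: a round cap, 28 across, its top 16 above the panel when up, in a black collar 44 across and 6 above the panel. It is pressed straight down.
- mark_green: Round green colour marker, 20 across, 3 proud of the panel, set in the ring 66 from the selector's axis at one of the four outer positions (which colour is where differs from job to job); origin at the centre of its underside.
- mark_blue: Round blue colour marker, 20 across, 3 proud of the panel, set in the ring 66 from the selector's axis at one of the four outer positions (which colour is where differs from job to job); origin at the centre of its underside.
- mark_yellow: Round yellow colour marker, 20 across, 3 proud of the panel, set in the ring 66 from the selector's axis at one of the four outer positions (which colour is where differs from job to job); origin at the centre of its underside.
- mark_white: Round white colour marker, 20 across, 3 proud of the panel, set in the ring 66 from the selector's axis at one of the four outer positions (which colour is where differs from job to job); origin at the centre of its underside.
- plug_panel: Aluminium circular plug, 40 tall and 35 across, standing loose on the front left of the tester's panel; origin at the centre of its underside.
- plug_bench: Aluminium circular plug, 52 tall and 45 across, loose on the bench to the left of the tester; origin at the centre of its underside.
- driver: Screwdriver, 170 long, lying loose to the right of the tester; origin at the underside of its middle.
- spool: Orange spool of solder, 64 across and 50 tall, standing on the left; origin at the centre of its underside.
- flux_jar: Amber jar, 54 across and 60 tall, on the right; origin at the centre of its underside.
- contact_cup: Open blue plastic cup, 70 across and 50 tall, on the left; origin at the centre of its underside.
- glasses: Clear safety glasses with blue temples, 140 wide, 125 deep, 47 tall, on the right; origin on the bench under the lenses.

How it is judged:
By the outcome, as a careful person would: the job done as asked, in the order asked, and still so for the second after the job is handed in, while the arm keeps its last pose, push and grip.
It also fails if it takes over 42 s, if anything falls off the work surface, if the arm or the gripper's body presses on something with over 40 N, if the wrist force passes 120 N, or if a joint passes its speed limit or range.

ROBOT

A 6-joint arm with a two-finger parallel gripper is mounted at the origin on the work surface. World frame = base frame: x ahead of the robot, y to its left, z up, the work surface at z = 0. Lengths are in mm, angles in rad, forces in N, time in s.
With the tool pointing down it reaches from about 350 to 775 mm from the base axis. Payload 7.3 kg.
Tool frame: the origin (TCP) lies midway between the tips of the shut fingers; the grasp point (between the pads) lies 19 mm behind it; x points along the fingers, y is the direction in which the jaws open and shut, and the axes are right-handed (so a half turn about x gives the same grasp; the last joint's range is limited). The gripper opens to 92 mm and grips with 3 to 60 N. Pads are 19 mm wide; open, the fingers measure 130 mm over their backs; the gripper's body (75 mm by 190 mm) begins 47 mm behind the grasp point.
Start: joints at [1.024, 0.342, 1.524, -0, 1.275, -0.146], TCP at [204.819, 483.419, 226.741] pointing down, gripper open.
Joint ranges: [-2.53, 2.53], [-0.77, 2.02], [0.04, 2.7], [-1, 4.14], [0.28, 2.66], [-3.11, 3.11]. Speed limits (rad/s): [2.57, 2.57, 3.14, 3.14, 3.14, 3.14].

INTERFACE

Orientations are given as [roll, pitch, yaw] about the fixed x, y, z axes, in that order (R = Rz(yaw) Ry(pitch) Rx(roll)).
In Python, from plant import bot gives the robot as it stands. The module is installed in compiled form; this text tells all that it offers.
- The arm moves only by the shell command python3 -m handwheel 'ROWS' [OPENING]. ROWS is JSON, a list that holds one entry, the list of rows, each a list of 4 numbers: the shift along the tool's x, y, z in cm, then the turn about the tool's x in rad. A call has 1 to 8 rows; each row shifts and turns the commanded pose from where the row before left it, along the tool's axes as they then stand; what a row does not reach is not made up. A row lasts 1/12 s, in which the tool goes at most 41.7 mm and 7.16 degrees, less where a joint would pass 70% of its speed; a pose out of reach is approached as far as the arm can. A call is refused whole if a number of a shift passes 4.17 or a number of a turn 0.125, either way. A call with a gripper value outside its range is refused whole. OPENING is the opening, from 0 (shut) to 1 (fully open), set as the call begins (- or left out, the last holds). The fingers move at their own pace and stop on an object; the grip force is fixed at half the most. Time passes only in rows, so rows that do not move let the fingers close. It gives the time, the measured TCP pose, the force and the opening at its end, in the units of the state.
- bot.get_obs(): the state, without advancing time (a new reading comes with each control period).
- bot.capture(name): name is "side" or "top" or "wrist"; returns (picture, depth): 400x640x3 uint8, red, green, blue; 400x640 float32, mm along the optical axis (not along the pixel's ray), 0 where there is no reading.
- bot.camera_model(name): a dict with "fx", "fy", "cx", "cy" (pixels), "dist_coeffs" ([k1, k2, p1, p2, k3] as OpenCV has them; the pictures are not rectified), "position" and "rotation" of the camera in the world. Camera axes: x right, y down, z forward; pixel columns grow to the right and rows downward; lengths in mm; the calibration is good to about 2 mm. A picture is of the moment at which its call begins: read the wrist's pose just before it. camera_model takes no time and is no camera call; for the wrist camera it gives the pose at the moment of the call.
- bot.close_job(): hands the job in, once; it reports no verdict.
Trained networks look in the newest picture that a camera, given by its name, has taken for a name from the list of things; names that differ only in an ending like _2 or _b are one class to them, and where a whole thing is asked for, a point or a joint stands for the part that bears it (a point fixed in the world has none). Each returns a list of dicts, best first, with "conf" (0 to 1); they miss things now and then, are a little off and sometimes report something else, mostly with a low value. They report only what shows in the picture. A call takes as long as a camera call.
- bot.find_in(camera, label): "bbox" ([left, top, width, height] in pixels, round what is visible of it).
- bot.spot_point(camera, label): "point" ([column, row] in pixels: a listed point, or the origin of a listed thing).
The state is a dict: "time": time; "joint_positions": joint angles; "dq": joint speeds; "tau": joint torques, N m; "tool_pos": TCP position; "tcp_rot": TCP orientation; "contact_force": force on the tool from outside, world axes, zero at the start; "moment": the same for the moment, N m; "grip_width": finger opening in mm.
Only numpy, scipy, OpenCV 4.12 (cv2) and the standard library are available. Lean on these libraries where they do the work, as an engineer would, in place of code of your own. Each camera call takes 0.05 s, during which the arm holds its last target.

## Working session

There is one attempt and no reset: what is moved stays moved. The work goes in short steps, Python scripts to look and compute and a shell command to move; the robot and the scene stay as the last step left them, time stands still between calls to the robot, and variables do not carry over. Pictures are saved under pics/ and viewed, and the job is handed in when it is done.

```bash
mkdir -p pics
cat > h.py <<'E'
import numpy as np, cv2
from plant import bot
def snap(n,f):
    p,d=bot.capture(n); cv2.imwrite('pics/'+f,cv2.cvtColor(p,cv2.COLOR_RGB2BGR)); return p,d
def ray(m,uv):
    K=np.array([[m['fx'],0,m['cx']],[0,m['fy'],m['cy']],[0,0,1.]])
    q=cv2.undistortPoints(np.array([[uv]],float),K,np.array(m['dist_coeffs'],float)).ravel()
    return np.array(m['position'],float).ravel(), np.array(m['rotation'],float).reshape(3,3)@np.array([q[0],q[1],1.])
def at_z(m,uv,z):
    o,r=ray(m,uv); return o+r*(z-o[2])/r[2]
def tri(a,b):
    (o1,r1),(o2,r2)=a,b
    A=np.stack([r1,-r2],1); s=np.linalg.lstsq(A,o2-o1,rcond=None)[0]
    p,q=o1+s[0]*r1,o2+s[1]*r2
    return (p+q)/2,np.linalg.norm(p-q)
E
python3 - <<'E'
from h import *
o=bot.get_obs();print({k:np.round(v,3).tolist() for k,v in o.items()})
for n in ['top','side','wrist']:
    p,d=snap(n,n+'0.png')
m={n:bot.camera_model(n) for n in ['top','side']}
print({n:(np.round(m[n]['position'],0).tolist()) for n in m})
for l in ['selector_axis','selector_tab','selector_pointer','test_button_top','mark_green','mark_blue','mark_yellow','mark_white','tester']:
    rs={}
    for n in ['top','side']:
        r=bot.spot_point(n,l)
        if r: rs[n]=r[0]; print(l,n,np.round(r[0]['point'],1),round(r[0]['conf'],2))
    if len(rs)==2: print('  ',*[np.round(x,1) for x in tri(ray(m['top'],rs['top']['point']),ray(m['side'],rs['side']['point']))])
E
```

```text
{'time': 0.0, 'joint_positions': [1.024, 0.343, 1.525, -0.0, 1.275, -0.146], 'dq': [0.001, 0.0, -0.0, 0.001, 0.0, 0.0], 'tau': [0.001, -43.126, -24.422, 0.072, 0.056, -0.0], 'tool_pos': [204.617, 483.032, 226.018], 'tcp_rot': [-1.688, 1.569, -2.088], 'contact_force': [1.139, 0.074, -0.536], 'moment': [-0.017, -0.016, 0.046], 'grip_width': 91.91}
{'top': [399.0, -14.0, 1540.0], 'side': [194.0, 863.0, 1009.0]}
selector_axis top [291.9 188.9] 0.64
selector_axis side [293.4 217.4] 0.83Traceback (most recent call last):
  File "<stdin>", line 12, in <module>
  File "h.py", line 8, in ray
    return np.array(m['position'],float).ravel(), np.array(m['rotation'],float).reshape(3,3)@np.array([q[0],q[1],1.])
                                                  ~~~~~~~~~~~~~~~~~~~~~~~~~~~~~~~~~~~~~^^^^^
ValueError: cannot reshape array of size 3 into shape (3,3)
```

```bash
sed -i "s/np.array(m\['rotation'\],float).reshape(3,3)@/Rotation.from_euler('xyz',m['rotation']).as_matrix()@/; 1a from scipy.spatial.transform import Rotation" h.py
python3 - <<'E'
from h import *
m={n:bot.camera_model(n) for n in ['top','side']}
print({n:(np.round(m[n]['rotation'],2).tolist()) for n in m})
for l in ['selector_axis','selector_tab','selector_pointer','test_button_top','mark_green','mark_blue','mark_yellow','mark_white','tester','plug_panel']:
    rs={}
    for n in ['top','side']:
        r=bot.spot_point(n,l)
        if r: rs[n]=r[0]; print(l,n,np.round(r[0]['point'],1),round(r[0]['conf'],2))
    if len(rs)==2: print('  ',*[np.round(x,1) for x in tri(ray(m['top'],rs['top']['point']),ray(m['side'],rs['side']['point']))])
E
```

```text
{'top': [-3.08, 0.0, -1.54], 'side': [-2.36, 0.01, -2.82]}
selector_axis top [291.9 188.9] 0.64
selector_axis side [293.4 217.4] 0.83
   [560.2  86.8  67.1] 5.6
selector_tab top [294.6 177.4] 0.61
selector_tab side [281.1 204. ] 0.65
   [598.   76.7 100.1] 3.6
selector_pointer top [297.6 173.5] 0.8
selector_pointer side [275.7 207.8] 0.82
   [618.5  69.   69.9] 0.6
test_button_top top [300.4 187.5] 0.15
test_button_top side [324.8 182.3] 0.49
   [516.7  43.3 185.3] 78.2
mark_green top [302.3 177.6] 0.57
mark_green side [284.  195.7] 0.45
   [598.2  49.9 107.5] 1.2
mark_blue top [276.6 174.2] 0.45
mark_blue side [271.1 219.6] 0.57
   [605.2 139.   98.6] 9.0
mark_yellow side [296.9 195.6] 0.52
mark_white top [268.6 184.1] 0.47
mark_white side [350.9 120.7] 0.48
   [462.3 110.7 453.8] 138.0
tester top [299.5 189.9] 0.58
tester side [296.7 223.9] 0.96
   [563.2  62.4  11.6] 6.1
plug_panel top [270.7 183.2] 0.64
plug_panel side [306.2 231.5] 0.53
   [537.4 150.6  94.8] 82.3
```

View pics/top0.png

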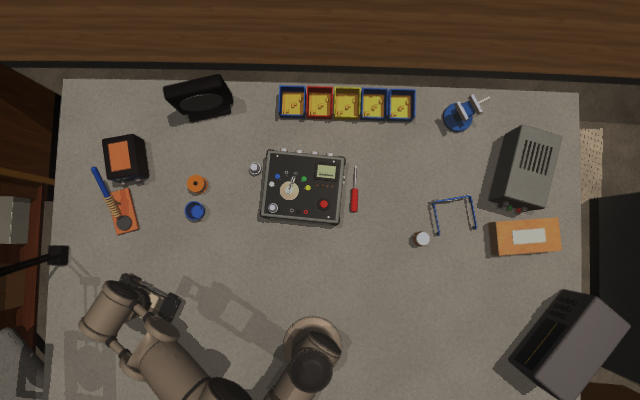

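View pics/side0.png

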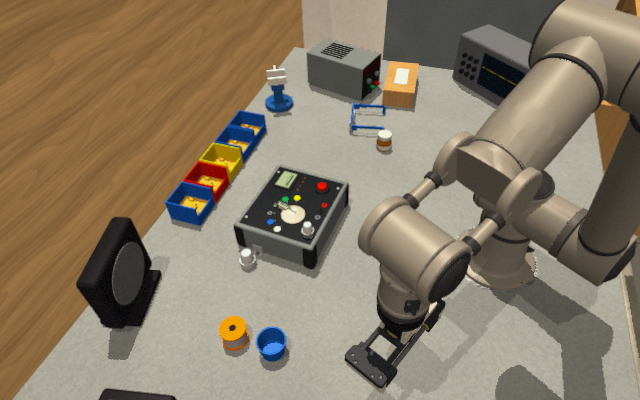

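```bash
cat >> h.py <<'E'
def pose():
    o=bot.get_obs(); return np.array(o['tool_pos'],float),Rotation.from_euler('xyz',o['tcp_rot']).as_matrix()
def go(t):
    p,R=pose(); print('R',np.round(R,2).tolist(),'shift cm',np.round(R.T@(np.array(t)-p)/10,2))
E
python3 - <<'E'
from h import *
go([490,60,300])
m=bot.camera_model('wrist');p,R=pose();print(R.T@(np.array(m['position'])-p), R.T@Rotation.from_euler('xyz',m['rotation']).as_matrix())
for n,(x0,y0,x1,y1) in {'top':(245,135,365,235),'side':(225,160,360,270)}.items():
    i=cv2.imread(f'pics/{n}0.png')[y0:y1,x0:x1]; cv2.imwrite(f'pics/{n}0c.png',cv2.resize(i,None,fx=5,fy=5,interpolation=cv2.INTER_CUBIC))
E
```

```text
R [[0.0, 0.39, 0.92], [0.0, 0.92, -0.39], [-1.0, 0.0, 0.0]] shift cm [ -7.33 -27.86  42.78]
[-158.71259208   -0.23668175  -70.85471844] [[-5.29325533e-04 -2.62802363e-01  9.64849541e-01]
 [ 9.99999088e-01  1.05995850e-03  8.37316717e-04]
 [-1.24274929e-03  9.64849104e-01  2.62801563e-01]]
```

View pics/top0c.png

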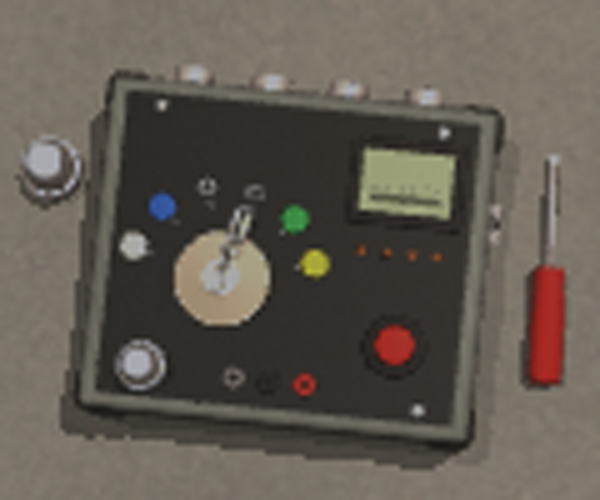

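```bash
python3 -m handwheel '[[[-0.6,-2.0,3.0,0],[-0.6,-2.0,3.0,0],[-0.6,-2.0,3.0,0],[-0.6,-2.0,3.0,0],[-0.6,-2.0,3.0,0],[-0.6,-2.0,3.0,0],[-0.6,-2.0,3.0,0]]]' 0; python3 -m handwheel '[[[-0.3,-1.9,3.0,0],[-0.3,-1.9,3.0,0],[-0.3,-1.9,3.0,0],[-0.3,-1.9,3.0,0],[-0.3,-1.9,3.0,0],[-0.3,-1.9,3.0,0],[0,0,0,0],[0,0,0,0]]]'
python3 - <<'E'
from h import *
print(pose()); m=bot.camera_model('wrist'); print(m['position'])
p,d=snap('wrist','w1.png')
for l in ['selector_axis','selector_tab','selector_pointer','test_button_top','mark_green','mark_blue','mark_yellow','mark_white','tester','plug_panel']:
    r=bot.spot_point('wrist',l)
    if r:
        z={'selector_tab':102,'selector_pointer':93,'test_button_top':106,'tester':0}.get(l,90)
        print(l,np.round(r[0]['point'],1),round(r[0]['conf'],2),np.round(at_z(m,r[0]['point'],z),1))
E
```

```text
time: 1.83
tool_pos: [344.1, 271.1, 269.2]
tcp_rot: [0.998, 1.57, 0.598]
contact_force: [0.7, 1.1, -0.4]
grip_width: 49.8
time: 2.5
tool_pos: [465.5, 96.0, 286.5]
tcp_rot: [2.926, 1.57, 2.522]
contact_force: [-0.5, 0.1, 0.5]
grip_width: 0.8
(array([465.46942377,  96.03253265, 286.50845741]), array([[-2.75338341e-04,  3.93371492e-01,  9.19379570e-01],
       [ 1.96425995e-04,  9.19379608e-01, -3.93371450e-01],
       [-9.99999943e-01,  7.22798043e-05, -3.30408843e-04]]))
[400.28692764 123.65446449 445.26148627]
selector_axis [340.6 244.2] 0.84 [555.4  95.6  90. ]
mark_yellow [314.1 237.1] 0.75 [533.6  68.8  90. ]
tester [315.2 240.2] 0.59 [572.8  54.4   0. ]
plug_panel [365.4 181. ] 0.89 [491.9 152.5  90. ]
```

View pics/w1.png

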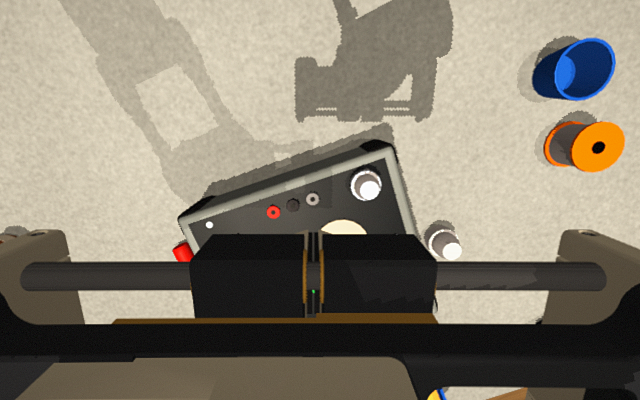

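Run:
```python
from h import *
m=bot.camera_model('wrist'); p,R=pose()
q=at_z(m,(320,115),100); d=np.array([565,75,100])-q; print(q,R.T@d/10,p+d)
```

```text
[400.46321872 133.34852314 100.        ] [1.30655998e-03 1.03439885e+00 1.74269631e+01] [629.17911461  39.40799744 286.78034296]
```

```bash
python3 -m handwheel '[[[0,0.2,2.8,0],[0,0.2,2.8,0],[0,0.2,2.8,0],[0,0.2,2.8,0],[0,0.2,2.8,0],[0,0,2.8,0],[0,0,0,0],[0,0,0,0]]]'
python3 - <<'E'
from h import *
print(pose()[0]); m=bot.camera_model('wrist'); print(m['position'])
p,d=snap('wrist','w2.png')
for l in ['selector_axis','selector_tab','selector_pointer','test_button_top','mark_green','mark_blue','mark_yellow','mark_white','tester','plug_panel']:
    r=bot.spot_point('wrist',l)
    if r:
        z={'selector_tab':102,'selector_pointer':93,'test_button_top':106,'tester':0}.get(l,90)
        u,v=np.round(r[0]['point']).astype(int); o,ry=ray(m,r[0]['point']);
        print(l,np.round(r[0]['point'],1),round(r[0]['conf'],2),np.round(at_z(m,r[0]['point'],z),1),'depthpt',np.round(o+ry*d[min(v,399),min(u,639)],1))
E
```

```text
time: 3.72
tool_pos: [623.8, 40.6, 285.3]
tcp_rot: [-2.891, 1.569, 2.99]
contact_force: [0.1, 0.2, 0.4]
grip_width: 0.3
[623.79387154  40.55366839 285.3388423 ]
[558.80578786  68.03662457 444.20693478]
selector_tab [338.  147.2] 0.82 [598.7  81.4 102. ] depthpt [597.1  80.9 116.1]
test_button_top [213.1 111.7] 0.79 [512.  -27.1 106. ] depthpt [512.2 -26.7 107.5]
mark_green [336.2 148.6] 0.58 [600.8  79.4  90. ] depthpt [597.9  78.6 114.5]
mark_blue [386.7 130. ] 0.72 [603.7 139.6  90. ] depthpt [603.4 139.1  92.4]
mark_yellow [288.  140.2] 0.78 [570.6  32.3  90. ] depthpt [570.5  32.6  93.1]
mark_white [395.7  99.5] 0.78 [576.7 159.5  90. ] depthpt [576.5 158.3  94.5]
tester [304.5 127.8] 0.81 [566.9  51.8   0. ] depthpt [565.3  55.1  90.4]
plug_panel [362.2  27.3] 0.62 [495.7 150.4  90. ] depthpt [501.8 142.4 124.5]
```

View pics/w2.png

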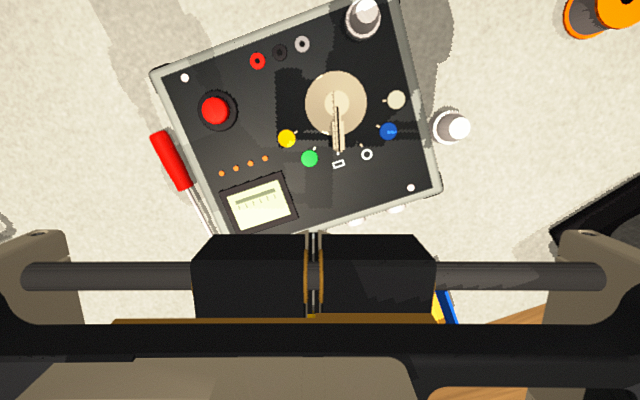

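Run:
```python
from h import *
from scipy.optimize import least_squares
m=bot.camera_model('wrist')
px={'b':(388.5,130.5),'w':(396.5,99.8),'g':(309,158),'y':(287,138.5)}
A={'b':.785,'w':1.309,'g':-.785,'y':-1.309}
W=[];T=[]
for k in px:
    W.append(at_z(m,px[k],93)[:2]);T.append([-20+66*np.cos(A[k]),45+66*np.sin(A[k])])
W.append(at_z(m,(214,110.5),106)[:2]);T.append([-55,-80])
W=np.array(W);T=np.array(T)
f=lambda s:((T@np.array([[np.cos(s[2]),-np.sin(s[2])],[np.sin(s[2]),np.cos(s[2])]]).T+s[:2])-W).ravel()
s=least_squares(f,[560,60,-.1]).x;print('tester',s,np.round(f(s).reshape(-1,2),1))
R2=np.array([[np.cos(s[2]),-np.sin(s[2])],[np.sin(s[2]),np.cos(s[2])]])
np.save('t.npy',s)
ax=R2@[-20,45]+s[:2];print('axis',ax,'button',R2@[-55,-80]+s[:2])
t=at_z(m,(338.5,150),114)[:2]-ax;print('tab angle in tester',np.arctan2(t[1],t[0])-s[2],np.linalg.norm(t))
print('plug',R2@[0,0]+s[:2],at_z(m,(361,25),90))
```

```text
tester [ 5.71952655e+02  5.11643779e+01 -6.91827539e-02] [[ 0.3 -0.8]
 [-0.5 -0.5]
 [ 0.2  0.6]
 [-0.5 -0.1]
 [ 0.5  0.7]]
axis [555.11123984  97.43928173] button [511.55401844 -24.84223144]
tab angle in tester -0.2804677739191586 48.08297405196183
plug [571.95265531  51.1643779 ] [492.74395794 150.72066498  90.        ]
```

Run:
```python
from h import *
m=bot.camera_model('wrist');p,R=pose();_,d=bot.capture('wrist')
for uv in [(200,250),(200,300),(192,300),(300,250),(313,240),(313,300),(307,280),(319,280),(430,300),(313,312),(313,322),(240,240),(240,262),(240,280),(160,330),(250,345)]:
    o,r=ray(m,uv);print(uv,d[uv[1],uv[0]],np.round(R.T@(o+r*d[uv[1],uv[0]]-p),1))
i=cv2.imread('pics/side0.png')
cv2.imwrite('pics/s0c.png',cv2.resize(i[280:400,320:470],None,fx=5,fy=5,interpolation=cv2.INTER_CUBIC))
snap('side','s1.png')
i=cv2.imread('pics/s1.png');cv2.imwrite('pics/s1c.png',cv2.resize(i[120:280,200:400],None,fx=4,fy=3.7,interpolation=cv2.INTER_CUBIC))
```

```text
(200, 250) 82.169395 [-83.  -30.4 -36.4]
(200, 300) 78.022644 [-90.1 -28.9 -25.8]
(192, 300) 506.2843 [ 286.6 -199.2  221.3]
(300, 250) 81.2948 [-83.8  -3.6 -36.7]
(313, 240) 157.11221 [-12.5   0.   -9.9]
(313, 300) 129.18889 [-45.2   0.    3.7]
(307, 280) 82.75302 [-84.6  -1.7 -28.3]
(319, 280) 80.7631 [-86.4   1.5 -29.3]
(430, 300) 77.06378 [-91.   29.3 -26.5]
(313, 312) 128.1644 [-47.4   0.    8. ]
(313, 322) 74.7943 [-94.4  -0.1 -22.5]
(240, 240) 88.527 [-76.3 -21.2 -36.5]
(240, 262) 76.644226 [-88.8 -18.4 -35.8]
(240, 280) 77.120605 [-89.6 -18.5 -31.2]
(160, 330) 66.783646 [-101.7  -33.4  -26.1]
(250, 345) 61.579346 [-107.   -12.8  -26.6]
```

View pics/s1c.png

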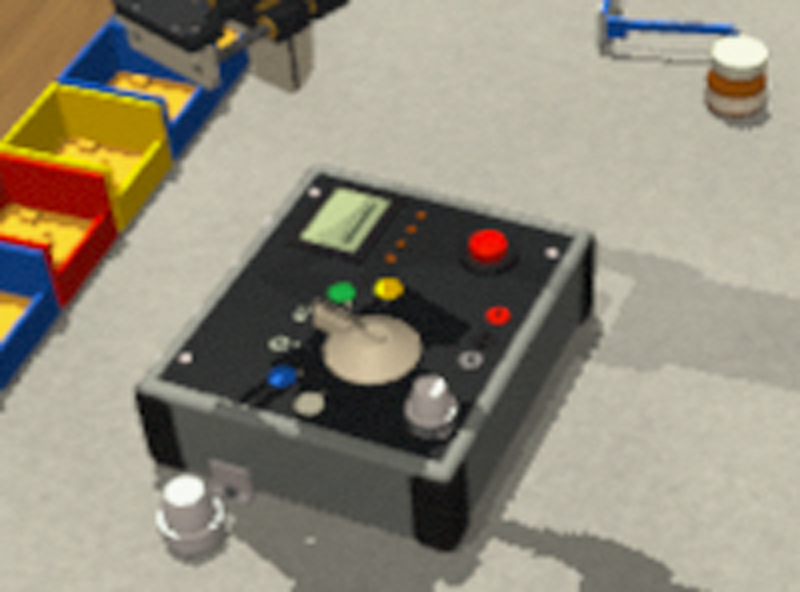

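View pics/s0c.png

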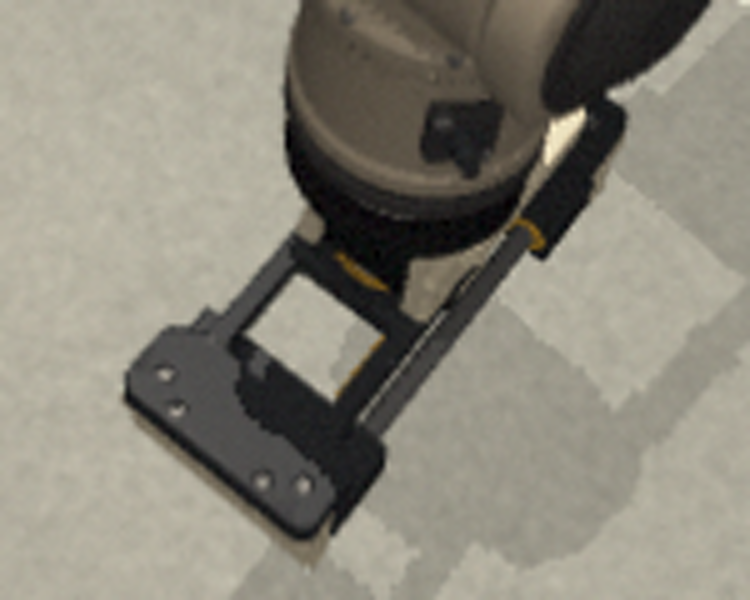

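```bash
python3 -m handwheel '[[[1.3,0,0,0.1],[1.3,0,0,0]]]'
python3 - <<'E'
from h import *
go([613.5,113.3,130])
E
```

```text
time: 4.53
tool_pos: [623.8, 41.0, 261.2]
tcp_rot: [0.493, 1.569, -0.013]
contact_force: [-0.0, -0.7, -0.3]
grip_width: 0.1
R [[0.0, 0.48, 0.87], [-0.0, 0.87, -0.48], [-1.0, 0.0, 0.0]] shift cm [13.12  5.81 -4.43]
```

```bash
python3 -m handwheel '[[[1.0,2.0,-1.5,0],[1.0,2.0,-1.5,0],[1.0,1.8,-1.4,0],[2.5,0,0,0],[2.5,0,0,0],[2.5,0,0,0],[2.5,0,0,0],[0,0,0,0]]]'
python3 - <<'E'
from h import *
go([613.5,113.3,99])
snap('wrist','w3.png');snap('side','s3.png')
i=cv2.imread('pics/s3.png');cv2.imwrite('pics/s3c.png',cv2.resize(i[150:270,220:370],None,fx=5,fy=5,interpolation=cv2.INTER_CUBIC))
E
```

```text
time: 5.2
tool_pos: [609.6, 112.9, 125.5]
tcp_rot: [-2.583, 1.561, -3.084]
contact_force: [-0.3, 0.2, -2.1]
grip_width: 0.6
R [[-0.01, 0.48, 0.88], [-0.0, 0.88, -0.48], [-1.0, -0.0, -0.01]] shift cm [2.64 0.23 0.34]
```

View pics/s3c.png

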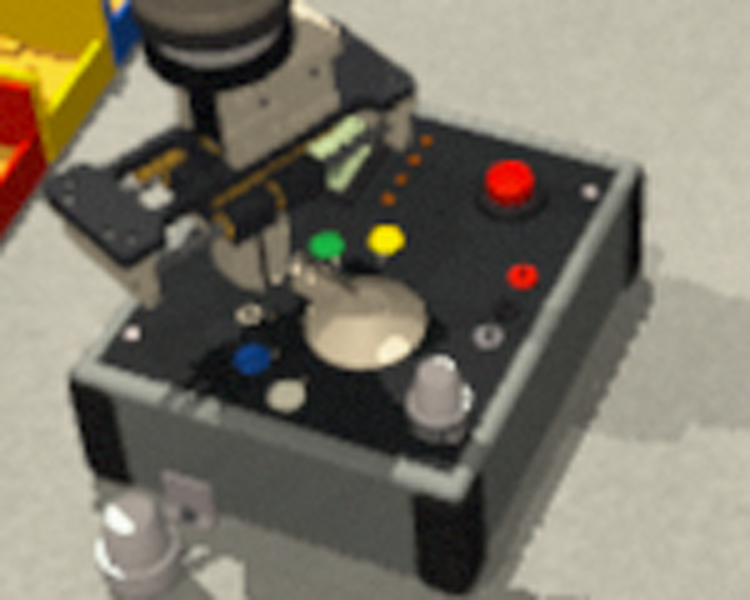

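View pics/w3.png

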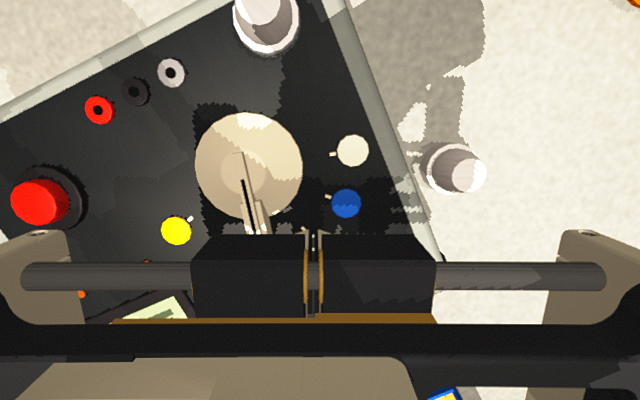

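```bash
python3 -m handwheel '[[[0.7,0.1,0.1,0],[0.7,0.1,0.1,0],[0.7,0,0,0],[0.5,0,0,0],[0,0,0,0],[0,0,0,0]]]'
python3 - <<'E'
from h import *
go([613.5,113.3,99])
s=np.load('t.npy');p,R=pose();ax=np.array([555.1,97.4])
d=p[:2]-ax
a=-.331;print('radial',d@[np.cos(a),np.sin(a)],'tang',d@[-np.sin(a),np.cos(a)])
snap('side','s4.png')
i=cv2.imread('pics/s4.png');cv2.imwrite('pics/s4c.png',cv2.resize(i[160:260,230:350],None,fx=6,fy=6,interpolation=cv2.INTER_CUBIC))
E
```

```text
time: 5.8
tool_pos: [615.3, 113.8, 104.5]
tcp_rot: [-2.688, 1.57, 3.094]
contact_force: [-1.0, -0.6, -0.2]
grip_width: 0.4
R [[-0.0, 0.48, 0.88], [0.0, 0.88, -0.48], [-1.0, -0.0, -0.0]] shift cm [ 0.55 -0.13 -0.13]
radial 51.55192949314069 tang 35.06924613165977
```

View pics/s4c.png

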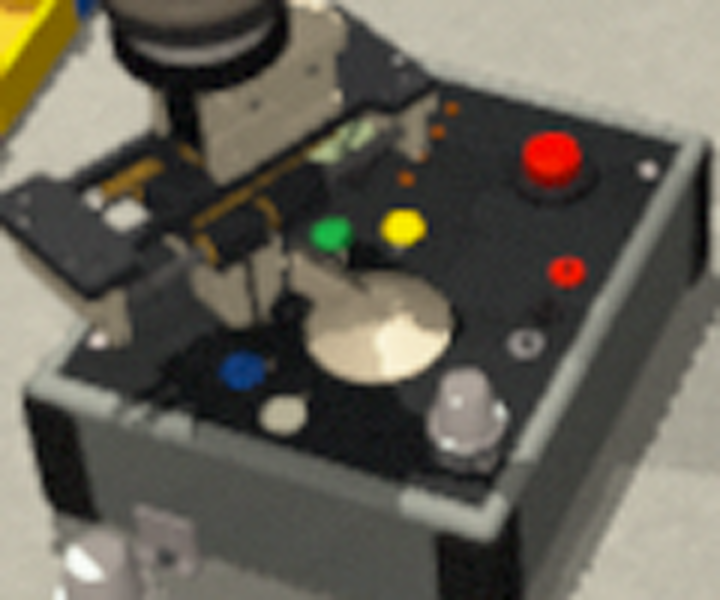

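```bash
python3 -m handwheel '[[[0.5,0,-0.2,0],[0,-0.4,-0.1,0],[0,-0.4,0,0],[0,-0.3,0,0],[0,-0.3,0,0.05],[0,0,0,0]]]'; python3 -c "
from h import *
go([606,85.3,99.5])"
```

```text
time: 6.35
tool_pos: [605.8, 102.3, 100.0]
tcp_rot: [-0.036, 1.571, -0.589]
contact_force: [0.7, 0.5, 0.4]
grip_width: 0.4
R [[0.0, 0.53, 0.85], [-0.0, 0.85, -0.53], [-1.0, -0.0, 0.0]] shift cm [ 0.05 -1.44  0.91]
```

```bash
python3 -m handwheel '[[[0,-0.3,0.1,0],[0,-0.3,0.1,0],[0,0,0,0]]]'; python3 -m handwheel '[[[0,-0.3,0.1,0],[0,-0.3,0.1,0],[0,0,0,0]]]';python3 -c "
from h import *
p,R=pose();print(p,R);snap('side','s5.png')
i=cv2.imread('pics/s5.png');cv2.imwrite('pics/s5c.png',cv2.resize(i[160:260,230:350],None,fx=6,fy=6,interpolation=cv2.INTER_CUBIC))"
```

```text
time: 6.6
tool_pos: [604.6, 97.5, 100.0]
tcp_rot: [1.822, 1.569, 1.272]
contact_force: [1.1, 4.8, 0.3]
grip_width: 0.5
time: 6.85
tool_pos: [603.1, 90.2, 99.8]
tcp_rot: [-0.832, 1.57, -1.382]
contact_force: [0.6, 0.3, -0.5]
grip_width: 0.2
[603.06524461  90.20304874  99.81164674] [[ 6.38996719e-05  5.22658624e-01  8.52542057e-01]
 [-3.34182054e-04  8.52542022e-01 -5.22658577e-01]
 [-9.99999942e-01 -2.51506544e-04  2.29140288e-04]]
```

View pics/s5c.png

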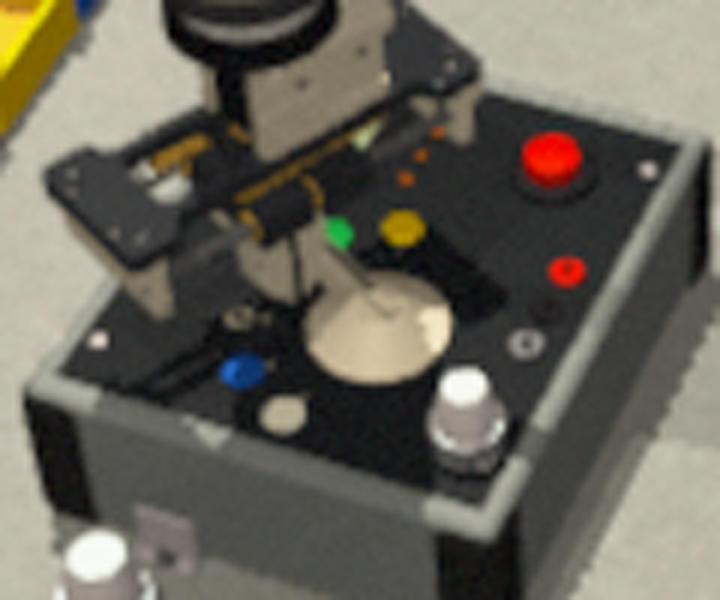

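```bash
python3 -c "
from h import *
snap('wrist','w5.png')
m=bot.camera_model('top');snap('top','t5.png')
i=cv2.imread('pics/w5.png');cv2.imwrite('pics/w5c.png',cv2.resize(i[60:260,120:420],None,fx=2.6,fy=2.6,interpolation=cv2.INTER_CUBIC))"
```

```text
(no output)
```

View pics/w5c.png

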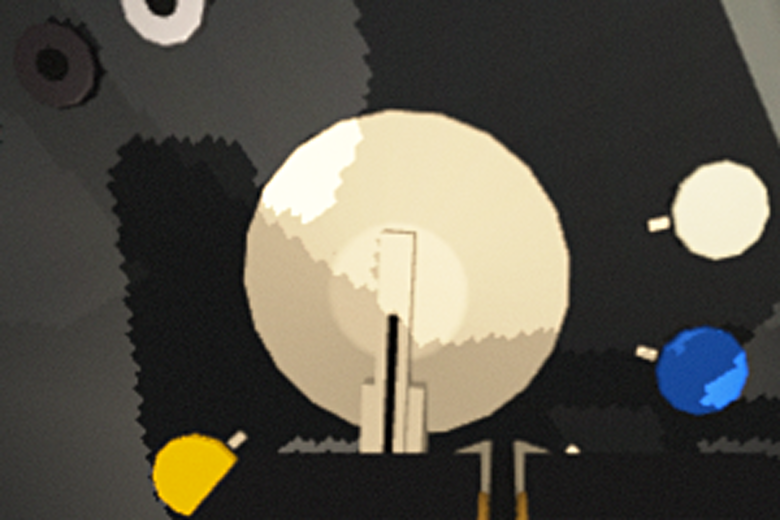

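```bash
python3 -m handwheel '[[[0,-0.3,0.1,0.04],[0,-0.3,0.1,0.04],[0,-0.2,0.1,0],[0,0,0,0]]]'; python3 -c "
from h import *
p,R=pose();print(p,np.arctan2(R[1,2],R[0,2])); snap('wrist','w6.png')
i=cv2.imread('pics/w6.png');cv2.imwrite('pics/w6c.png',cv2.resize(i[60:260,120:420],None,fx=2.6,fy=2.6,interpolation=cv2.INTER_CUBIC))"
```

```text
time: 7.33
tool_pos: [601.2, 81.9, 99.7]
tcp_rot: [-0.995, 1.571, -1.625]
contact_force: [0.2, -0.5, 0.4]
grip_width: 0.1
[601.21611071  81.86924337  99.71384581] -0.6298440818677987
```

View pics/w6c.png

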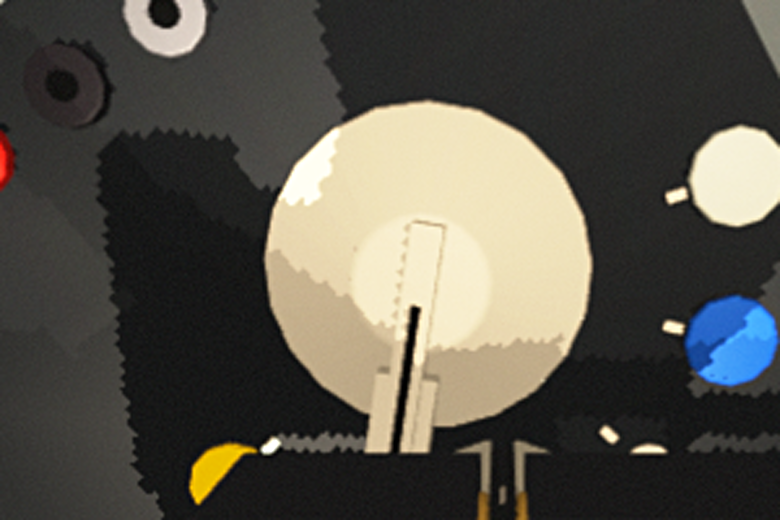

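```bash
python3 -m handwheel '[[[0,0.5,0.3,0],[0,0.7,0.3,0],[-1,0.5,0,0],[-2.5,0,0,0],[-2.5,0,0,0],[-2.5,0,0,0],[-2.5,0,0,0],[-2.5,0,0,0]]]'; python3 -m handwheel '[[[-2.0,0,2,0],[-2.0,0,2,0],[0,0,0,0],[0,0,0,0]]]'; python3 -c "
from h import *
p,R=pose();print(p,np.arctan2(R[1,2],R[0,2])); snap('wrist','w7.png');snap('side','s7.png');go([511.5,-24.8,200])
m=bot.camera_model('wrist')
for l in ['selector_tab','selector_pointer','mark_green']:
    r=bot.spot_point('wrist',l); print(l,[(np.round(x['point'],1),round(x['conf'],2)) for x in r[:2]])
i=cv2.imread('pics/s7.png');cv2.imwrite('pics/s7c.png',cv2.resize(i[160:260,230:350],None,fx=6,fy=6,interpolation=cv2.INTER_CUBIC))"
```

```text
time: 8.05
tool_pos: [616.6, 93.1, 236.0]
tcp_rot: [0.919, 1.57, 0.29]
contact_force: [-0.1, 0.8, -0.0]
grip_width: 0.5
time: 8.38
tool_pos: [649.5, 68.9, 275.2]
tcp_rot: [0.741, 1.569, 0.11]
contact_force: [-0.6, 0.8, 1.0]
grip_width: 0.4
[649.45744292  68.87453118 275.1660931 ] -0.6311820611316734
R [[-0.0, 0.59, 0.81], [0.0, 0.81, -0.59], [-1.0, -0.0, -0.0]] shift cm [  7.36 -15.65  -5.43]
selector_tab []
selector_pointer [(array([271.1, 141.8]), 0.69)]
mark_green [(array([269.4, 153.6]), 0.54)]
```

View pics/w7.png

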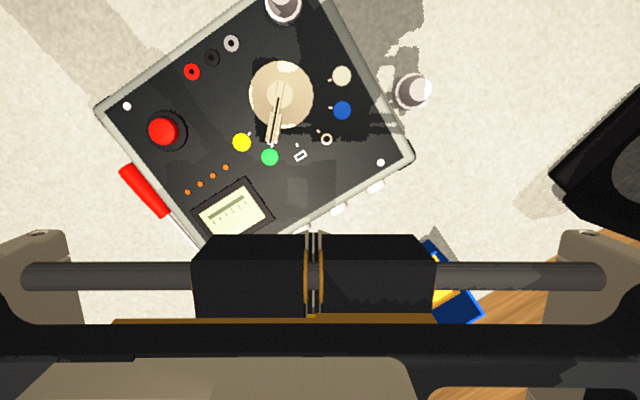

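View pics/s7c.png

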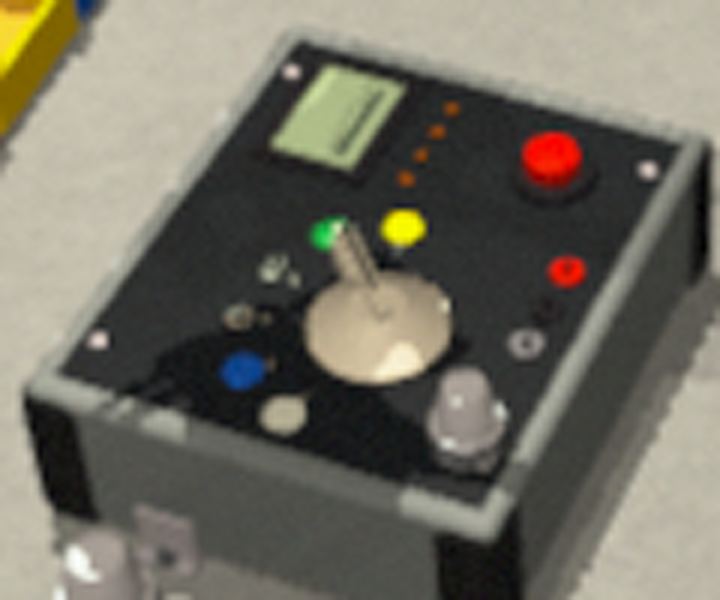

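```bash
python3 -c "
from h import *
m=bot.camera_model('wrist');s=np.load('t.npy');ax=np.array([555.1,97.4])
for uv,z in [((271.5,141),114),((279,99),114)]: print(at_z(m,uv,z))
a=at_z(m,(271.5,141),114)[:2]-ax;print(np.arctan2(a[1],a[0])-s[2],np.linalg.norm(a))
print('btn',at_z(m,(162.5,131),106))
"; python3 -m handwheel '[[[0.9,-2.2,-0.8,0],[0.9,-2.2,-0.8,0],[0.9,-2.2,-0.8,0],[0.9,-2.2,-0.8,0],[0.9,-2.2,-0.8,0],[0.9,-2.2,-0.8,0],[0.9,-2.3,-0.6,0],[0,0,0,0]]]'; python3 -c "
from h import *
go([511.5,-24.8,112])"
```

```text
[584.12844217  63.10472692 114.        ]
[556.3203203   94.33027371 114.        ]
-0.7991975300512564 44.93123869091888
btn [509.50817752 -23.43724528 106.        ]
time: 9.3
tool_pos: [509.0, -25.4, 209.7]
tcp_rot: [-2.551, 1.565, 3.1]
contact_force: [-0.0, 0.4, 0.1]
grip_width: 0.2
R [[-0.01, 0.59, 0.81], [0.0, 0.81, -0.59], [-1.0, -0.0, -0.0]] shift cm [9.77 0.23 0.21]
```

```bash
python3 -m handwheel '[[[2,0.1,0,0],[2,0.1,0,0],[2,0,0,0],[2,0,0,0],[1.2,0,0,0],[0,0,0,0],[0,0,0,0]]]'; python3 -c "
from h import *
go([511,-24.5,106]);snap('side','s8.png')
i=cv2.imread('pics/s8.png');cv2.imwrite('pics/s8c.png',cv2.resize(i[150:250,260:380],None,fx=6,fy=6,interpolation=cv2.INTER_CUBIC))"
```

```text
time: 9.88
tool_pos: [514.4, -22.2, 119.4]
tcp_rot: [-2.839, 1.569, 2.814]
contact_force: [0.2, 0.0, 0.4]
grip_width: 0.3
R [[-0.0, 0.59, 0.81], [0.0, 0.81, -0.59], [-1.0, -0.0, -0.0]] shift cm [ 1.34 -0.38 -0.14]
```

View pics/s8c.png

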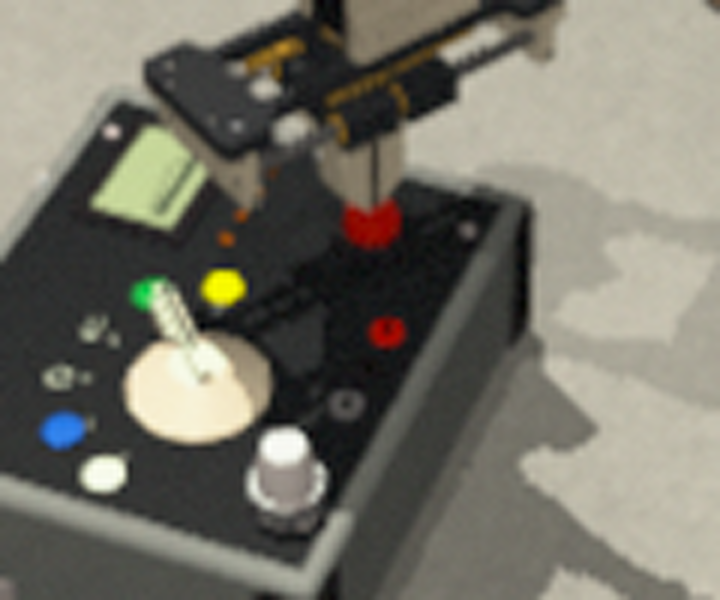

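```bash
python3 -m handwheel '[[[0.4,-0.4,-0.1,0],[0.4,0,0,0],[0.3,0,0,0],[0,0,0,0]]]'; python3 -m handwheel '[[[0.3,0,0,0],[0.2,0,0,0],[0,0,0,0]]]'; python3 -m handwheel '[[[0.2,0,0,0],[0,0,0,0]]]'
```

```text
time: 10.27
tool_pos: [511.1, -25.4, 108.4]
tcp_rot: [-2.943, 1.57, 2.709]
contact_force: [0.1, -0.3, -0.5]
grip_width: 0.2
time: 10.52
tool_pos: [511.7, -25.5, 103.7]
tcp_rot: [0.523, 1.57, -0.108]
contact_force: [0.2, -0.4, 2.7]
grip_width: 0.2
time: 10.68
tool_pos: [511.7, -25.5, 101.8]
tcp_rot: [0.48, 1.57, -0.15]
contact_force: [0.3, -0.2, 3.7]
grip_width: 0.7
```

```bash
python3 -m handwheel '[[[0.2,0,0,0],[0,0,0,0]]]'; python3 -m handwheel '[[[0.1,0,0,0],[0,0,0,0]]]';  python3 -m handwheel '[[[0.1,0,0,0],[0,0,0,0]]]'
```

```text
time: 10.85
tool_pos: [511.7, -25.5, 100.2]
tcp_rot: [0.468, 1.57, -0.162]
contact_force: [-0.5, -0.7, 6.4]
grip_width: 0.3
time: 11.02
tool_pos: [511.8, -25.5, 100.1]
tcp_rot: [0.399, 1.569, -0.231]
contact_force: [-2.2, 0.7, 13.5]
grip_width: 0.2
time: 11.18
tool_pos: [511.8, -25.5, 99.9]
tcp_rot: [0.385, 1.569, -0.245]
contact_force: [-6.3, 0.0, 20.2]
grip_width: 0.2
```

```bash
python3 -m handwheel '[[[-0.04,0,0,0],[0,0,0,0],[0,0,0,0],[0,0,0,0]]]'; python3 -c "
from h import *
m=bot.camera_model('side');snap('side','s9.png');snap('wrist','w9.png')
i=cv2.imread('pics/s9.png');cv2.imwrite('pics/s9c.png',cv2.resize(i[150:260,230:380],None,fx=5,fy=5,interpolation=cv2.INTER_CUBIC))"
```

```text
time: 11.52
tool_pos: [511.8, -25.5, 100.0]
tcp_rot: [0.421, 1.569, -0.21]
contact_force: [-4.8, 1.0, 17.9]
grip_width: 0.5
```

View pics/s9c.png

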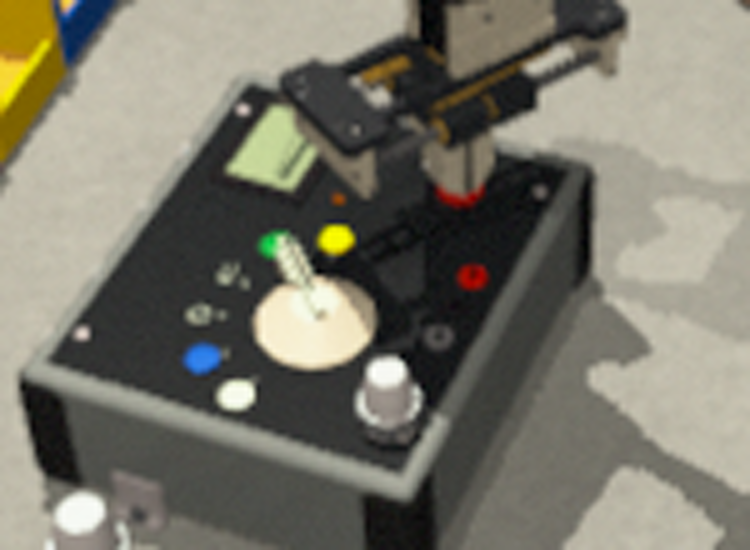

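The selector still points at green (tab tip around (285,245) in the crop). The fingertip is on the red cap at (460,190), which is bottomed out.

```bash
python3 -c "
from h import *
print(bot.close_job())"
```

```text
the job is handed in; nothing more can be done
None
```

The selector is on green and I handed the job in with the red test button held fully down, at about 11.7 s of the 42 s allowed.

- **Selector:** it started at the battery bar (-0.262), one step from green. With the gripper shut, I pushed the tab's +y face sideways with the fingertips until it snapped over, then backed off. With the arm clear, the wrist camera gave -0.80 rad against a nominal -0.785 for green.
- **Button:** I pressed it only after that check. The tool stopped sinking at z ≈ 100 mm, which is the full 6 mm of travel. The last upward force reading was about 18 N, well over the 5 N needed to hold it.
- **Final check:** the last side picture shows the tab still on green and both plugs where they were. I did not compare the rest of the bench item by item, but the arm felt no unexpected contact on the way.
- **What disagreed:** from the far top and side cameras, the network's points for the button and the yellow and white marks were unreliable, or missing in one view. The network also put green on the tab once in a wrist picture. I picked the mark and button positions from the close wrist picture instead, and they fitted the tester layout to within 1 mm. A second wrist view put the button about 2 mm away, which is within the cap.
- **Sideways force:** while holding the button there is also about 5 N of sideways force on the tool.

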